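Vent the big leak-test chamber and lift off its lid

ROBOT

A 6-joint arm with a two-finger parallel gripper is mounted at the origin on the work surface. World frame = base frame: x ahead of the robot, y to its left, z up, the work surface at z = 0. Lengths are in mm, angles in rad, forces in N, time in s.
With the tool pointing down it reaches from about 350 to 775 mm from the base axis. Payload 7.3 kg.
Tool frame: the origin (TCP) lies at the very end of the fingers, on their centre line; the grasp point (between the pads) lies 19 mm behind it (bot.grip_point_offset is the distance from the TCP to the grasp point, in mm); z points along the fingers, y is the line along which they close (so a half turn about z gives the same grasp; the last joint's range is limited). The gripper opens to 92 mm and grips with 3 to 60 N. Pads are 19 mm wide; open, the fingers measure 130 mm over their backs; the gripper's body (75 mm by 190 mm) begins 47 mm behind the grasp point.
Start: joints at [1.018, 0.342, 1.524, -0, 1.275, -0.146], TCP at [207.716, 482.181, 226.741] pointing down, gripper open.
Joint ranges: [-2.53, 2.53], [-0.77, 2.02], [0.04, 2.7], [-1, 4.14], [0.28, 2.66], [-3.11, 3.11]. Speed limits (rad/s): [2.57, 2.57, 3.14, 3.14, 3.14, 3.14].

INTERFACE

Orientations are given as [roll, pitch, yaw] about the fixed x, y, z axes, in that order (R = Rz(yaw) Ry(pitch) Rx(roll)).
In Python, from plant import bot gives the robot as it stands. The module is installed in compiled form; this text tells all that it offers.
- The arm moves only by the shell command python3 -m jog 'ROWS' [OPENING]. ROWS is JSON, a list of rows, each a list of 6 numbers: the shift along the tool's x, y, z in mm, then the turn, a rotation vector about the tool's x, y, z in rad. In form: [[dx, dy, dz, rx, ry, rz], ...]. A call has 1 to 12 rows; each row shifts and turns the commanded pose from where the row before left it, along the tool's axes as they then stand; what a row does not reach is not made up. A row lasts 1/10 s, in which the tool goes at most 50 mm and 8.59 degrees, less where a joint would pass 70% of its speed; a pose out of reach is approached as far as the arm can. A call with a gripper value outside its range is refused whole. OPENING is the opening in per cent of the stroke, from 0 (shut) to 100 (fully open), set as the call begins (- or left out, the last holds). The fingers move at their own pace and stop on an object; the grip force is fixed at half the most. Time passes only in rows, so rows that do not move let the fingers close. It gives the time, the measured TCP pose, the force, the opening and the grip force at its end, in the units of the state.
- bot.get_obs(): the state, without advancing time (a new reading comes with each control period).
- bot.capture(name): name is "scene" or "top"; returns the picture (420x560x3 uint8, red, green, blue); there is no depth.
- bot.camera_model(name): a dict with "fx", "fy", "cx", "cy" (pixels), "position" and "orientation" of the camera in the world. Camera axes: x right, y down, z forward; pixel columns grow to the right and rows downward; lengths in mm; the calibration is good to about 2 mm. A picture is of the moment at which its call begins. camera_model takes no time and is no camera call.
- bot.close_job(): hands the job in; it is judged then, once.
Trained networks look in the newest picture that a camera, given by its name, has taken for a name from the list of things; names that differ only in an ending like _2 or _b are one class to them, and where a whole thing is asked for, a point or a joint stands for the part that bears it (a point fixed in the world has none). Each returns a list of dicts, best first, with "p" (0 to 1); they miss things now and then, are a little off and sometimes report something else, mostly with a low value. They report only what shows in the picture. A call takes as long as a camera call. They do not tell look-alikes from the thing itself.
- bot.outline_of(target, camera): "mask" (420x560 bool, what is visible of it) and "pixel" ([column, row] in pixels, amid what is visible of it).
The state is a dict: "time": time; "joint_positions": joint angles; "dq": joint speeds; "tau": joint torques, N m; "tool_pos": TCP position; "tcp_rot": TCP orientation; "contact_force": force on the tool from outside, world axes, zero at the start; "moment": the same for the moment, N m; "grip_width": finger opening in mm; "finger_force": force on a finger pad.
Only numpy, scipy, OpenCV 4.12 (cv2) and the standard library are available. Lean on these libraries where they do the work, as an engineer would, in place of code of your own. Each camera call takes 0.05 s, during which the arm holds its last target. There are 200 camera calls.

TASK

The big leak-test chamber on the bench is still under vacuum. Open the vent tap on its lid by turning it counter-clockwise to its stop, then lift the lid off by its black knob and set it down flat, without dropping it, in the middle of the square rubber mat. Leave the tap open, and leave the tap of the small chamber shut.

Things in the scene. Friction and masses are not known exactly. Their poses are not given: they have to be found in the camera images.
- lid: Lid of the big steel chamber: white disc 204 mm wide, 16 thick, 0.4-0.8 kg; held by vacuum until vented, then loose (2 mm play between pins; a rim lug at +x stops it turning). Origin: centre of disc underside, 107 mm above the table; z up. Black plug 124 mm wide, 22 deep, hangs below. Upright black knob, 32 mm wide, on the axis, z 16 to 61 mm. Brass port (not the tap) at x 45, y 55, up to z 40.
- tap (a joint): Vent tap on that lid, rad: 0 shut, 1.4 open stop, counter-clockwise from above; vented from 1.05. Starts at 0 to 0.2, stays where left (0.05 N m). Handle: upright steel bar 44 mm long, 12 thick, z 30 to 60 mm in the lid's frame, on a 20 mm stem; turns about its middle at lid x = -72 mm, y = 0. The bar's long direction is at (joint - 0.7) rad from the lid's x axis.
- rest: Square ribbed black rubber mat, 240 x 240 x 8 mm, fixed flat on the 12 mm bench plate beside the big chamber. Origin: centre of its underside, z up; its top is 20 mm above the table. The lid stands on it on its plug, lid origin 30 mm above the mat's origin.
- small_tap (a joint): Similar smaller tap (bar 30 mm long) on the white lid, 124 mm wide, of the small chamber, which stands farther from the robot; rad, 0 is shut, as it starts. Leave it shut.
There are look-alikes about, which are no part of the job. Leave any red look-alike of the lid alone.

How it is judged (in metres and radians):
On the way, in this order (a step that is already met when the one before it is completed fails the run):
1. the vent tap is opened (beyond 1.05 rad) while the lid is still seated (value of joint tap above 1.05 rad and height (world z) of lid below 0.115 m), for 0.2 s.
2. the lid is lifted clear of the chamber (height (world z) of lid above 0.145 m), for 0.1 s.
At the end, for the whole second after the job is handed in: The lid lies released and at rest on the mat: its centre within 40 mm of the mat's centre, level within 5 degrees, its origin less than 38 mm above the mat's origin; the vent tap is still open beyond 1.05 rad, and the small chamber's tap is still shut (below 0.35 rad) (horizontal distance between lid and rest below 0.04 m and z of lid in the frame of rest below 0.038 m and angle between lid's own z axis and vertical below 0.09 rad and linear speed of lid below 0.02 m/s and value of joint tap above 1.05 rad and value of joint small_tap below 0.35 rad); the robot touches nothing.
It fails at once if the tap of the small chamber is turned (beyond 0.35 rad) (value of joint small_tap above 0.35 rad).
It fails at once if the lid is dropped (falls free of the fingers faster than 0.6 m/s) (linear speed of lid above 0.6 m/s and contact force between the fingers and lid below 0.5 N).
It also fails if it takes over 45 s, if anything falls off the work surface, if the arm or the gripper's body presses on something with over 40 N, if the wrist force passes 120 N, or if a joint passes its speed limit or range.

## Working session

There is one attempt and no reset: what is moved stays moved. The work goes in short steps, Python scripts to look and compute and a shell command to move; the robot and the scene stay as the last step left them, time stands still between calls to the robot, and variables do not carry over. Pictures are saved under pics/ and viewed, at most 10 in all, crops included, and the job is handed in when it is done.

```bash
mkdir -p pics; python3 - <<'E'
from plant import bot
import cv2,numpy as np
ims=[]
for c in("scene","top"):
    im=bot.capture(c); cv2.imwrite(f"pics/{c}0.png",im[:,:,::-1])
    m=bot.camera_model(c); print(c,{k:np.round(v,3).tolist() for k,v in m.items()})
    for t in("lid","tap","rest","small_tap"):
        for d in bot.outline_of(t,c): print(t,round(d["p"],2),np.round(d["pixel"]),d["mask"].sum())
o=bot.get_obs();print(o["tool_pos"],o["tcp_rot"],o["time"],o["grip_width"])
E
```

```text
scene {'fx': 388.817, 'fy': 388.817, 'cx': 280.594, 'cy': 214.94, 'position': [984.211, -78.441, 876.659], 'orientation': [-2.516, 0.002, 1.374]}
lid 0.96 [368. 266.] 6068
tap 0.68 [344. 230.] 135
tap 0.68 [385. 132.] 160
rest 0.58 [205. 311.] 9878
small_tap 0.54 [318. 340.] 115
top {'fx': 538.949, 'fy': 538.949, 'cx': 285.199, 'cy': 207.606, 'position': [164.531, 62.29, 1509.103], 'orientation': [-2.94, -0.001, -1.598]}
lid 0.81 [181. 318.] 4524
lid 0.73 [232. 154.] 4408
tap 0.43 [150. 322.] 168
rest 0.65 [364. 163.] 6653
small_tap 0.48 [289. 101.] 69
[207.69521302 482.16861787 226.71889313] [3.14154938e+00 3.71128317e-06 2.73480720e+00] 0.5 91.72550277933007
```

View pics/scene0.png

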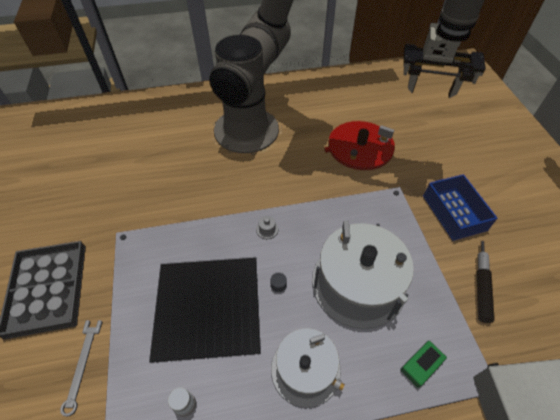

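View pics/top0.png

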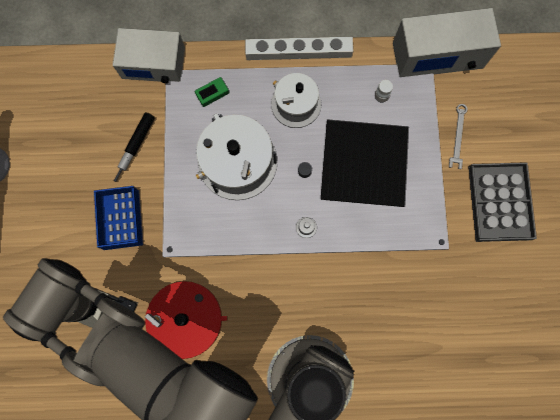

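The white big lid (scene 367,265; top 233,154) is the one meant. The red disc (scene 362,145; top 183,319) is the look-alike, and the small white lid (scene 307,360; top 297,97) is the small chamber. The mat is at scene (207,308) and top (365,163). The big lid's tap is at scene (346,231) and top (246,169). I'll confirm this in one enlarged crop.

```bash
cat > h.py <<'E'
import numpy as np,cv2
from scipy.spatial.transform import Rotation as R
from plant import bot
def w(c,px,z):
    m=bot.camera_model(c); r=R.from_euler("xyz",m["orientation"]).as_matrix()
    d=r@np.array([(px[0]-m["cx"])/m["fx"],(px[1]-m["cy"])/m["fy"],1]); p=np.array(m["position"])
    return np.round((p+d*(z-p[2])/d[2])[:2],1)
def pix(c,P):
    m=bot.camera_model(c); r=R.from_euler("xyz",m["orientation"]).as_matrix()
    q=r.T@(np.array(P)-m["position"]); return np.round([m["cx"]+m["fx"]*q[0]/q[2],m["cy"]+m["fy"]*q[1]/q[2]],1)
E
python3 - <<'E'
from h import *
a=cv2.imread("pics/scene0.png")[205:325,305:425];b=cv2.imread("pics/top0.png")[100:210,180:290]
a=cv2.resize(a,(400,400),interpolation=3);b=cv2.resize(b,(400,400),interpolation=3)
cv2.imwrite("pics/crop.png",np.hstack([a,b]))
print("knob",w("scene",(369,251),168),w("top",(233,147),168))
print("tap",w("scene",(346,224),167),w("top",(246,168),167))
for d in bot.outline_of("rest","top")[:1]:
    c,s,an=cv2.minAreaRect(cv2.findNonZero(d["mask"].astype("uint8"))); box=cv2.boxPoints((c,s,an)); print("mat",[w("top",q,20) for q in box],w("top",c,20))
for d in bot.outline_of("rest","scene")[:1]:
    print("mat s",w("scene",d["pixel"],20))
E
```

```text
knob [610.7 184.4] [602.9 184.8]
tap [534.2 157.4] [545.7 151.9]
mat [array([488.9, -46.7]), array([729.2, -75.2]), array([ 702.1, -317.9]), array([ 463.2, -282. ])] [ 594.  -180.4]
mat s [ 611.  -182.8]
```

View pics/crop.png

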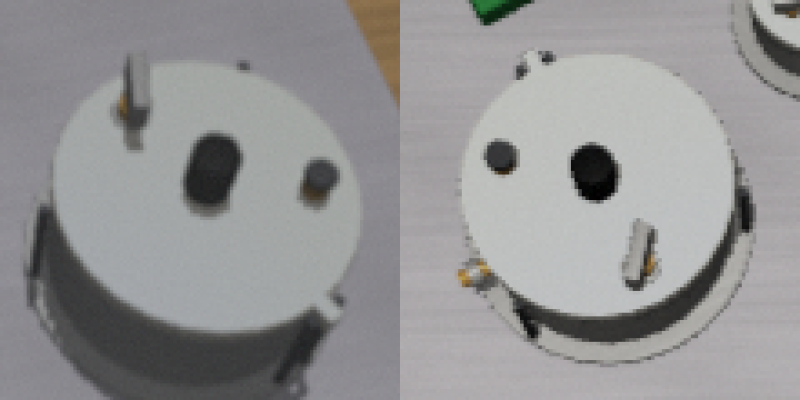

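```bash
python3 - <<'E'
from h import *
print("knob",w("scene",(370.5,250.5),168),w("top",(232.8,146.2),168))
print("tap",w("scene",(346.7,229.6),167),w("top",(244.9,168.8),167))
print("port",w("scene",(305+320/3.333,205+172/3.333),147),w("top",(180+101/3.636,100+152/3.636),147))
print("lug",w("scene",(305+328/3.333,205+303/3.333),123),w("top",(180+135/3.636,100+64/3.636),123))
# disc outline ellipse at top surface from brightness, top camera
for c,ctr in(("scene",(367,265)),("top",(233,154))):
  for d in bot.outline_of("lid",c):
    if d["mask"][ctr[1]+8,ctr[0]+18]:
      cn=max(cv2.findContours(d["mask"].astype("uint8"),0,1)[0],key=len)
      e=cv2.fitEllipse(cn); pts=np.array([w(c,q[0],120) for q in cn])
      print(c,e,w(c,e[0],120),pts.min(0),pts.max(0))
# bar direction
i=lambda u,v:w("top",(180+u/3.636,100+v/3.636),167)
d=i(240,220)-i(232,278);print("bar ang",np.arctan2(d[1],d[0]),np.hypot(*d))
j=lambda u,v:w("scene",(305+u/3.333,205+v/3.333),167)
d=j(141,108)-j(138,55);print("bar ang s",np.arctan2(d[1],d[0]),np.hypot(*d))
E
```

```text
knob [610.1 187.9] [605.1 185.4]
tap [548.8 154.6] [543.6 154.7]
port [626.4 255. ] [625.9 253.3]
lug [703.9 235.9] [702.2 231.4]
scene ((366.5508117675781, 264.50946044921875), (80.13520812988281, 95.28398895263672), 116.20118713378906) [617.1 185.7] [495.6  84.5] [715.8 290.3]
top ((234.1277618408203, 150.63571166992188), (73.59210205078125, 74.73188781738281), 96.12586975097656) [608.3 186.3] [507.2  87. ] [713.9 286.1]
bar ang -0.14486049670295173 42.94985448170925
bar ang s -0.2507656355629661 41.91085778172528
```

White lid confirmed: it has the tap opposite its lug, and the port sits on the correct side. The lid centre is about (609,187) with yaw 0.46. The tap is about (545,154.5), and the bar angle of about -0.2 puts the joint near 0.05. I'll move above the tap.

```bash
python3 -m jog '[[-44,-16.8,0,0,0,0],[-44,-16.8,0,0,0,0],[-44,-16.8,0,0,0,0],[-44,-16.8,0,0,0,0],[-44,-16.8,0,0,0,0],[-44,-16.8,0,0,0,0],[-44,-16.8,0,0,0,0],[-44,-16.8,0,0,0,0],[-44,-16.8,0,0,0,0],[-44,-16.8,0,0,0,0],[0,0,0,0,0,-0.1],[0,0,0,0,0,-0.1]]' 45
python3 - <<'E'
from h import *
c=[w("scene",q,20) for q in((158,263),(257,259),(261,355),(152,358))];print("mat corners s",c,np.mean(c,0))
o=bot.get_obs();print(o["tool_pos"],o["tcp_rot"],o["time"])
E
```

```text
time: 1.9
tool_pos: [546.2, 152.2, 226.2]
tcp_rot: [-3.142, -0.001, 2.936]
contact_force: [-0.4, 0.5, -0.1]
grip_width: 41.5
finger_force: 0.0
mat corners s [array([ 461.9, -288.2]), array([499.4, -44. ]), array([734.2, -73.6]), array([ 694.4, -304.3])] [ 597.475 -177.525]
[546.23980317 152.24945307 226.21490171] [-3.14152176e+00 -5.70512769e-04  2.93589739e+00] 1.9
```

```bash
python3 -m jog '[[1,1,15,0,0,0],[0,1,20,0,0,0],[0,0,15,0,0,0],[0,0,0,0,0,0]]'
python3 - <<'E'
from h import *
a=bot.capture("scene")[:,:,::-1][165:285,280:440];b=bot.capture("top")[:,:,::-1][100:220,180:290]
cv2.imwrite("pics/c2.png",np.hstack([cv2.resize(a,(440,400),interpolation=3),cv2.resize(b,(360,400),interpolation=3)]))
E
```

```text
time: 2.3
tool_pos: [543.5, 155.7, 174.6]
tcp_rot: [-3.14, -0.004, 2.935]
contact_force: [-0.6, -0.4, 0.0]
grip_width: 41.7
finger_force: 0.0
```

View pics/c2.png

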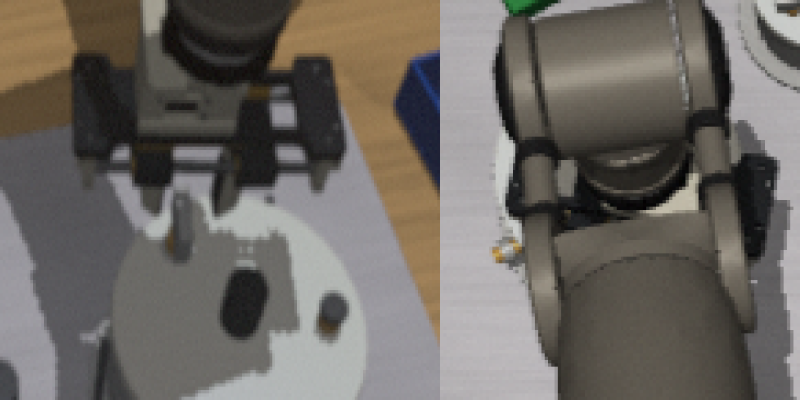

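The bar (crop 183,215) lies centred between the fingertips (150,205 and 225,210). Next I descend and close.

```bash
python3 -m jog '[[0,0,15,0,0,0],[0,0,10,0,0,0],[0,0,8,0,0,0],[0,0,0,0,0,0]]'; python3 -m jog '[[0,0,0,0,0,0],[0,0,0,0,0,0],[0,0,0,0,0,0],[0,0,0,0,0,0],[0,0,0,0,0,0],[0,0,0,0,0,0]]' 0
```

```text
time: 2.8
tool_pos: [544.3, 155.9, 142.9]
tcp_rot: [-3.141, -0.002, 2.935]
contact_force: [1.0, 0.6, 0.4]
grip_width: 41.0
finger_force: 0.0
time: 3.4
tool_pos: [544.9, 155.9, 144.1]
tcp_rot: [3.142, 0.001, 2.935]
contact_force: [0.2, -1.1, 3.2]
grip_width: 12.2
finger_force: 30.0
```

```bash
python3 -m jog '[[0,0,0,0,0,-0.12],[0,0,0,0,0,-0.12],[0,0,0,0,0,-0.12],[0,0,0,0,0,-0.12],[0,0,0,0,0,-0.12],[0,0,0,0,0,-0.12],[0,0,0,0,0,-0.12],[0,0,0,0,0,-0.12],[0,0,0,0,0,-0.12],[0,0,0,0,0,-0.1],[0,0,0,0,0,0]]'; python3 -c "
from plant import bot; print(bot.get_obs()['moment'])"
```

```text
time: 4.5
tool_pos: [544.6, 156.4, 144.0]
tcp_rot: [3.141, 0.001, -2.167]
contact_force: [-1.6, 1.6, 3.0]
grip_width: 12.0
finger_force: 30.0
[0.3780569  0.35958957 0.08905426]
```

```bash
python3 -m jog '[[0,0,0,0,0,-0.06],[0,0,0,0,0,-0.05],[0,0,0,0,0,0],[0,0,0,0,0,0]]'; python3 -c "
from plant import bot; print(bot.get_obs()['moment'])"
```

```text
time: 4.9
tool_pos: [544.6, 156.4, 144.0]
tcp_rot: [3.141, 0.001, -2.061]
contact_force: [-2.5, 2.8, 5.7]
grip_width: 11.7
finger_force: 30.0
[0.69985968 0.63519393 0.02534988]
```

```bash
python3 -m jog '[[0,0,0,0,0,-0.05],[0,0,0,0,0,0],[0,0,0,0,0,0]]'; python3 -c "
from plant import bot; print(bot.get_obs()['moment'])"
```

```text
time: 5.2
tool_pos: [544.6, 156.4, 144.0]
tcp_rot: [3.141, 0.001, -2.011]
contact_force: [-3.4, 3.4, 5.9]
grip_width: 11.8
finger_force: 30.0
[0.67715815 0.59556496 0.10695411]
```

```bash
python3 -m jog '[[0,0,0,0,0,0],[0,0,0,0,0,0],[0,0,0,0,0,0],[0,0,0,0,0,0],[0,0,-10,0,0,0],[0,0,-25,0,0,0],[0,0,-30,0,0,0],[0,0,0,0,0,0.14],[0,0,0,0,0,0.14],[0,0,0,0,0,0.14],[0,0,0,0,0,0.14],[0,0,0,0,0,0.11]]' 60
python3 - <<'E'
from h import *
o=bot.get_obs();y=o["tcp_rot"][2];d=np.array([609,187.5])-o["tool_pos"][:2]
print(o["tool_pos"],y,d@[np.cos(y),np.sin(y)],d@[np.sin(y),-np.cos(y)])
E
```

```text
time: 6.4
tool_pos: [544.9, 155.9, 209.6]
tcp_rot: [-3.141, 0.001, -2.684]
contact_force: [0.4, -0.6, -0.4]
grip_width: 55.4
finger_force: 0.0
[544.94252206 155.91924879 209.59495751] -2.683980162971208 -71.41920895496901 0.030328885172661302
```

```bash
python3 -m jog '[[-24,0,0,0,0,0],[-30,0,0,0,0,0],[-17,0,0,0,0,0],[0,0,10,0,0,0],[0,0,10,0,0,0],[0,0,10,0,0,0],[0,0,0,0,0,0]]'
python3 - <<'E'
from h import *
a=bot.capture("scene")[:,:,::-1][165:315,280:440]
cv2.imwrite("pics/c3.png",cv2.resize(a,(640,600),interpolation=3))
E
```

```text
time: 7.1
tool_pos: [606.6, 187.1, 176.7]
tcp_rot: [3.14, -0.004, -2.679]
contact_force: [0.0, 0.6, -0.6]
grip_width: 55.1
finger_force: 0.0
```

View pics/c3.png

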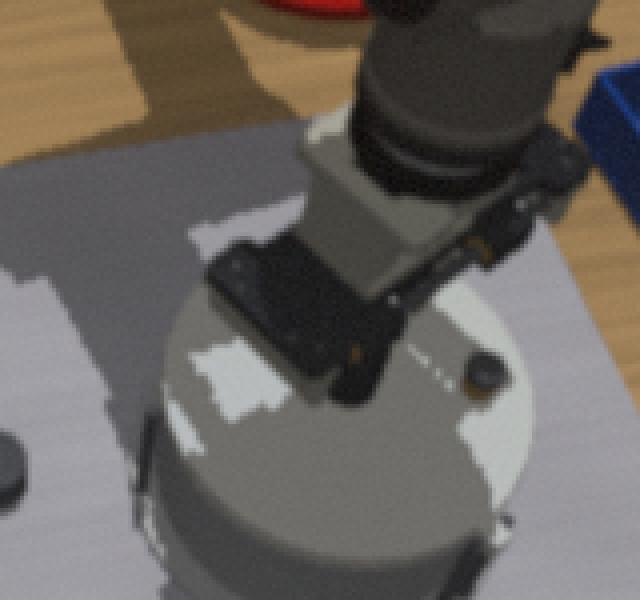

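The gripper hides the knob and tap in this view, but the port (487,372) and lid rim agree with the estimate. I'll descend carefully.

```bash
python3 -m jog '[[-1,0,12,0,0,0],[-1,0,12,0,0,0],[0,0,10,0,0,0],[0,0,7,0,0,0],[0,0,0,0,0,0]]'; python3 -m jog '[[0,0,0,0,0,0],[0,0,0,0,0,0],[0,0,0,0,0,0],[0,0,0,0,0,0],[0,0,0,0,0,0],[0,0,0,0,0,0]]' 0
```

```text
time: 7.65
tool_pos: [609.3, 188.5, 136.1]
tcp_rot: [3.141, -0.003, -2.678]
contact_force: [0.1, 0.1, -0.5]
grip_width: 54.9
finger_force: 0.0
time: 8.25
tool_pos: [610.4, 188.6, 138.2]
tcp_rot: [-3.141, 0.001, -2.678]
contact_force: [0.7, -0.7, 2.8]
grip_width: 31.3
finger_force: 30.0
```

```bash
python3 -m jog '[[0,0,-3,0,0,0],[0,0,-5,0,0,0],[0,0,-7,0,0,0],[0,0,0,0,0,0],[0,0,0,0,0,0]]'
```

```text
time: 8.75
tool_pos: [610.1, 188.6, 152.8]
tcp_rot: [3.142, 0.0, -2.678]
contact_force: [1.1, -0.2, -7.0]
grip_width: 31.3
finger_force: 30.0
```

```bash
python3 -m jog '[[0,0,-10,0,0,0],[0,0,-18,0,0,0],[0,0,-22,0,0,0],[0,0,-25,0,0,0],[0,0,-20,0,0,0],[0,0,-15,0,0,0],[0,0,-5,0,0,0],[0,0,0,0,0,0],[0,0,0,0,0,0]]'
python3 - <<'E'
from h import *
o=bot.get_obs();y=o["tcp_rot"][2]
b=bot.capture("scene")[:,:,::-1];cv2.imwrite("pics/c4.png",b)
p=o["tool_pos"][:2]
for q in([555,5],[597,-179]):
    q=np.array(q,float);d=q-p;print(d@[np.cos(y),np.sin(y)],d@[np.sin(y),-np.cos(y)]);p=q
print(o["tool_pos"],y,o["contact_force"],o["moment"])
E
```

```text
time: 9.65
tool_pos: [609.6, 188.5, 266.8]
tcp_rot: [3.141, -0.002, -2.678]
contact_force: [0.6, -1.2, -8.1]
grip_width: 31.7
finger_force: 30.0
130.85928757973574 -139.73964287045212
44.63627953659728 -183.37830446683367
[609.63577647 188.48365831 266.76112611] -2.6784090297992256 [ 0.55662272 -1.15108482 -8.13720216] [ 0.14109205 -0.0323081  -0.04649289]
```

View pics/c4.png

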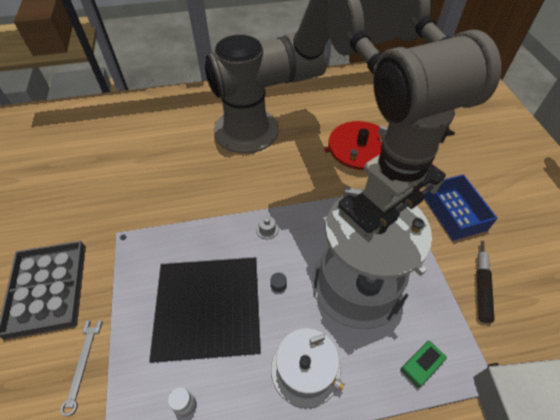

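The lid is level and clear of the chamber, at scene (378,230). I'll carry it around the small chamber to above the mat.

```bash
python3 -m jog '[[8,-9,0,0,0,0],[16,-17,0,0,0,0],[21,-22,0,0,0,0],[21,-22,0,0,0,0],[20,-21,0,0,0,0],[18,-20,0,0,0,0],[14,-17,0,0,0,0],[12,-18,0,0,0,0],[8,-22,0,0,0,0],[6,-25,0,0,0,0],[6,-25,0,0,0,0],[5,-25,0,0,0,0]]'; python3 -m jog '[[5,-24,0,0,0,0],[5,-20,0,0,0,0],[5,-16,0,0,0,0],[3,-13,0,0,0,0],[3,-7,0,0,0,0],[0,0,0,0,0,0],[0,0,0,0,0,0]]'
```

```text
time: 10.9
tool_pos: [579.3, -99.8, 267.3]
tcp_rot: [3.141, -0.001, -2.679]
contact_force: [1.0, 1.0, -6.5]
grip_width: 31.5
finger_force: 30.0
time: 11.6
tool_pos: [596.9, -178.4, 267.7]
tcp_rot: [3.141, 0.0, -2.678]
contact_force: [-0.4, 0.4, -7.1]
grip_width: 31.7
finger_force: 30.0
```

```bash
python3 -m jog '[[0,0,10,0,0,0],[0,0,20,0,0,0],[0,0,25,0,0,0],[0,0,25,0,0,0],[0,0,25,0,0,0],[0,0,25,0,0,0],[0,0,22,0,0,0],[0,0,16,0,0,0],[0,0,10,0,0,0],[0,0,5,0,0,0],[0,0,2,0,0,0],[0,0,0,0,0,0]]'
```

```text
time: 12.8
tool_pos: [597.3, -179.0, 83.2]
tcp_rot: [-3.141, 0.001, -2.678]
contact_force: [-0.3, 0.5, -7.4]
grip_width: 30.8
finger_force: 30.0
```

```bash
python3 -m jog '[[0,0,3,0,0,0],[0,0,3,0,0,0],[0,0,2,0,0,0],[0,0,0,0,0,0],[0,0,0,0,0,0]]'
```

```text
time: 13.3
tool_pos: [597.0, -179.1, 74.7]
tcp_rot: [3.142, 0.0, -2.678]
contact_force: [-1.0, 0.4, -7.1]
grip_width: 31.5
finger_force: 30.0
```

```bash
python3 -m jog '[[0,0,1,0,0,0],[0,0,1,0,0,0],[0,0,0,0,0,0]]'
```

```text
time: 13.6
tool_pos: [597.2, -179.0, 73.3]
tcp_rot: [-3.141, 0.001, -2.678]
contact_force: [-0.6, 0.4, -2.7]
grip_width: 31.6
finger_force: 30.0
```

Contact with the mat has begun. I'll go one more millimetre, release and retreat.

```bash
python3 -m jog '[[0,0,1,0,0,0],[0,0,0,0,0,0],[0,0,0,0,0,0]]'; python3 -m jog '[[0,0,0,0,0,0],[0,0,0,0,0,0],[0,0,0,0,0,0],[0,0,0,0,0,0],[0,0,-8,0,0,0],[0,0,-20,0,0,0],[0,0,-30,0,0,0],[0,0,-40,0,0,0],[0,0,-40,0,0,0],[0,0,-20,0,0,0],[0,0,0,0,0,0]]' 60
python3 - <<'E'
from h import *
b=bot.capture("scene")[:,:,::-1];cv2.imwrite("pics/c5.png",cv2.resize(b[180:400,100:360],(709,600),interpolation=3))
E
```

```text
time: 13.9
tool_pos: [597.2, -179.1, 73.2]
tcp_rot: [-3.141, 0.001, -2.678]
contact_force: [-4.4, 3.0, 6.0]
grip_width: 31.1
finger_force: 30.0
time: 15.0
tool_pos: [598.5, -179.7, 234.2]
tcp_rot: [-3.135, 0.005, -2.678]
contact_force: [0.2, -0.4, -0.5]
grip_width: 55.1
finger_force: 0.0
```

View pics/c5.png

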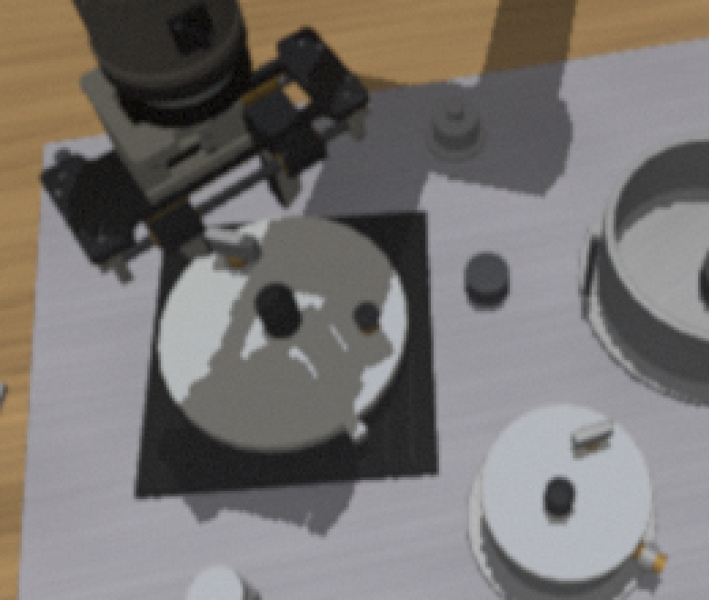

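The lid lies flat and centred on the mat. Its tap bar (233,248) now lies crosswise, and the small tap (592,436) is unchanged. I'll check the bar angle and lid centre, then hand in.

```bash
python3 - <<'E'
from h import *
s=709/260
f=lambda u,v,z:w("scene",(100+u/s,180+v/s),z)
d=f(207,237,102)-f(257,247,102);print("bar",np.arctan2(d[1],d[0])%np.pi,np.hypot(*d),"knob",f(277,298,103))
E
```

```text
bar 1.1577253833120547 43.34570336261716 knob [ 596.3 -176.6]
```

```bash
python3 -c "
from plant import bot; print(bot.close_job())"
```

```text
the job is handed in; nothing more can be done
None
```

I handed in the job: the vent tap is open at its stop (about 1.4 rad measured), the lid lies flat in the middle of the mat, and the small chamber's tap was not touched; the hand-in call returned no verdict.

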